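# Release a cured cover glass and show its label to the code reader

### The arm

A 7-joint arm with a two-finger parallel gripper is mounted at the origin on the work surface. World frame = base frame: x ahead of the robot, y to its left, z up, the work surface at z = 0. Lengths are in m, angles in rad, forces in N, time in s.
With the tool pointing down it reaches from about 0.4 to 0.9 m from the base axis. Payload 5.6 kg.
Tool frame: the origin (TCP) lies between the finger pads; the fingertips stand 14 mm ahead of it and the grasp point (between the pads) lies 5 mm behind it; z points along the fingers, y is the line along which they close (so a half turn about z gives the same grasp; the last joint's range is limited). The gripper opens to 92 mm and grips with 3 to 60 N. Pads are 20 mm wide; open, the fingers measure 128 mm over their backs; the gripper's body (75 mm by 189 mm) begins 69 mm behind the grasp point.
Start: joints at [1.063, 0.468, -0.012, 1.603, 0.006, 1.071, -0.056], TCP at [0.291, -0.581, 0.229] pointing down, gripper open.
Joint ranges: [-2.53, 2.53], [-0.31, 2.02], [-1.57, 1.55], [0.28, 2.44], [-1.29, 4.43], [0.15, 1.84], [-2.92, 2.92]. Speed limits (rad/s): [2.57, 2.57, 3.14, 3.14, 3.14, 3.14, 3.14].

### API

Orientations are given as a 3x3 rotation matrix whose columns are the frame's x, y, z axes.
In Python, from rig import sense, capture, job_done gives the robot as it stands.
- The arm moves only by the tool arm_command, never from a script. Its argument "series" is a list of rows, each an object with "jaw": the finger opening in cm, from 0 to 9.19; "slide": the shift along the world's x, y, z in cm, a list of three; "roll": the turn about the world's z in degrees. A call has exactly 5 rows; each row is the pose to reach, as a shift and turn from the pose commanded when the call began; what a row does not reach only later rows make up. A row lasts 1/12 s, in which the tool goes at most 41.7 mm and 7.16 degrees, less where a joint would pass 70% of its speed; a pose out of reach is approached as far as the arm can. A call with a gripper value outside its range is refused whole. The fingers move at their own pace and stop on an object; "grip_force" is the grip in N (left out, the last holds). Time passes only in rows, so rows that repeat a pose let the fingers close, or fill a call up. It gives the time, the measured TCP pose, the force, the opening and the grip force at its end, in the units of the state.
- sense(): the state, without advancing time (a new reading comes with each control period).
- capture(name): name is "scene" or "top" or "wrist"; returns a dict with "image" (384x512x3 uint8, blue, green, red), "depth" (384x512 float32, m along the optical axis (not along the pixel's ray), 0 where there is no reading), "fov_y" (degrees; the focal length in pixels is half the picture's height over the tangent of half this angle, whatever the lens; pixels are square), "cx", "cy" (the principal point, pixels), "rvec" (rotation vector, rad) and "tvec" (3), from world to camera coordinates, as OpenCV has them. Camera axes: x right, y down, z forward; pixel columns grow to the right and rows downward; lengths in m; the calibration is good to about 2 mm. A picture is of the moment at which its call begins.
- job_done(): hands the job in; it is judged then, once.
The state is a dict: "time_s": time; "joints": joint angles; "joint_vel": joint speeds; "joint_efforts": joint torques, N m; "eef_pos": TCP position; "tool_rot": TCP orientation; "force": force on the tool from outside, world axes, zero at the start; "moment": the same for the moment, N m; "opening": finger opening in m; "grasp_force": force on a finger pad.
Only numpy, scipy, OpenCV 4.12 (cv2) and the standard library are available. Lean on these libraries where they do the work, as an engineer would, in place of code of your own. Each camera call takes 0.05 s, during which the arm holds its last target. There are 200 camera calls.

### The job

The camera-bar cover glass in the round curing jig has set: take the red driver from its stand, put its blade in the slotted clamp screw and turn it anticlockwise until the clamp lug has swung right off the glass, then stand the driver back in its stand. Find the frosted end of the glass by its small notched corner, pick the glass up by its clear end and present it to the code reader: level, label side up, frosted end pointing at the reader and the label over the white cross on the reader's base, about a hand's breadth (10 cm) above the bench. Finish while still holding it there, motionless in the grip; leave everything else on the bench where it is.

Things in the scene. Friction and masses are not known exactly. Their poses are not given: they have to be found in the camera images.
- glass_mid (a point): Centre of the cover glass: a rigid pale-green plate 96 mm long (x), 30 wide (y), 5 thick (z), about 36 g, with black lens rings, lying loose in the jig, label up (+z up). Its +x end is frosted whitish for the last 26 mm and bears a white code label on top; the corner at +x +y is cut by a 5 x 5 mm notch. The -x end is clear, with square corners. Clamp lug off, it lifts straight up.
- glass_label (a point): Centre of the label area on the upper face of the glass, 33.5 mm from its centre towards the frosted end; axes as the glass.
- glass_clear (a point): Point to grip the glass by: in its clear end, 34 mm from its centre, half-way through the thickness; both long edges are free there (30 mm across y). Axes as the glass.
- jig_pad (a point): Centre of the rubber top of the fixed jig's pedestal, 40 mm above the bench, 64 x 18 mm, on which the glass lies centred, x along x; so the glass overhangs, with 26 mm free below down to the round base (140 mm across, 14 mm high). A 12 mm wide stop stands past each end of the glass, up to mid glass; posts stand 1.5 mm off the middle of each long edge, the screw's (+y) 19 mm thick.
- screw (a joint): Angle of the captive clamp screw on the jig, beside the middle of one long edge of the glass (rad). 0 to 0.3 at the start: its lug reaches over the glass. It grows anticlockwise seen from above; from 1.2 the lug is right off the glass; hard stop at 1.75. It stays where it is left (friction about 0.04 N m).
- slot (a point): Centre of the mouth of the brass screw's straight drive slot, 57.5 mm above the bench, on the screw's upright axis. The slot runs along x (the way the lug points, 18 mm long, 8 wide, 1.5 mm above the glass) and is 6 mm wide, 6 deep, 15 long, open at both ends. z is up; the point turns with the screw.
- driver_grip (a point): Centre of the handle of the red stubby flat-blade driver, 122 mm long, about 70 g, standing upright, blade down, in its stand. The round handle is 26 mm across and runs from 36 mm below to 35 mm above this point, then a 7 mm narrower cap; the blade tip is 80 mm below. z points up the handle, x along the blade's width.
- driver_tip (a point): Blade tip of the driver, on its axis. The blade is 14 mm wide along x and 3.6 mm thick along y (2.4 mm in the last 4 mm), 12 mm long; then a 10 mm round shank, and at 38 mm above the tip a 32 mm collar under the handle.
- stand_mouth (a point): Mouth of the 21 mm round hole in the top of the driver's fixed grey stand (70 x 70 x 50 mm); the hole is 42 mm deep. The driver hangs with its collar on the rim, tip 38 mm below this point (12 mm above the bench). Six small bits stand 9 mm high near two edges of the top.
- reader_spot (a point): Where the label is to be held: 105 mm above the bench, over the white cross on the base plate of the fixed code reader. z is up; x points level towards the reader's post; its grey head (about 250 mm high) looks down at 40 degrees, its dark-red window 77 mm along x from here. The base plate reaches 60 mm back and 65 mm to each side of the cross and is 4 mm high.
- tape_roll: Roll of cream masking tape lying flat, 100 mm across, 48 mm high; leave alone. Origin: centre of its underside.
- phone: Dark phone lying on the bench beyond the jig, 72 x 150 x 8 mm; leave alone. Origin: centre of its underside.
- suction_cup: Black rubber suction lifter, 48 mm across, 44 mm high, on the robot's side of the jig; leave alone. Origin: centre of its underside.
- spudger: Black prying tool lying flat, about 125 x 12 x 7 mm; leave alone. Origin: underside, near its middle.
- tweezers: Steel tweezers lying flat, about 130 x 15 x 9 mm; leave alone. Origin: underside, near the middle.
- flux_jar: Small jar with a green cap, 40 mm across, 45 mm high; leave alone. Origin: centre of its underside.
- parts_tray: Low blue parts tray with compartments, 85 x 120 x 18 mm; leave alone. Origin: centre of its underside.
There are look-alikes about, which are no part of the job. There is more than one size of the part that bears glass_mid; the job needs the smallest. What is meant by the part that bears driver_grip is not turquoise, and is the smaller of those in its own colour.

How it is judged:
On the way, in this order (a step that is already met when the one before it is completed fails the run):
1. the clamp screw is turned open with the driver: its blade bears on the screw and the lug is off the glass (value of joint screw above 1.2 rad and contact force between driver and screw above 0.2 N and distance between driver_tip and slot below 0.01 m), for 0.1 s.
2. the driver is back in its stand and let go (horizontal distance between driver_tip and stand_mouth below 0.01 m and height (world z) of driver_tip below 0.02 m and angle between driver_tip's own z axis and vertical below 0.15 rad and contact force between the fingers and driver below 0.1 N), for 0.2 s.
At the end, for the whole second after the job is handed in: Glass at rest, gripped by its clear end only: label within 25 mm of the cross from above and 75-145 mm above the bench, label up, level within 0.2 rad, frosted end to the reader within 0.3 rad. Screw past 1.15 rad; driver in its stand (10 mm, 0.15 rad) (horizontal distance between glass_label and reader_spot below 0.025 m and height (world z) of glass_label between 0.075 and 0.145 m and angle between glass_mid's own z axis and vertical below 0.2 rad and angle between the x axis of glass_mid and the x axis of reader_spot, either way round below 0.3 rad and x of glass_clear in the frame of reader_spot below -0.04 m and contact force between the fingers and glass above 1 N and x of the grasp point in the frame of glass_mid below -0.012 m and contact force between glass and reader below 0.1 N and linear speed of glass below 0.02 m/s and value of joint screw above 1.15 rad and horizontal distance between driver_tip and stand_mouth below 0.01 m and height (world z) of driver_tip below 0.02 m and angle between driver_tip's own z axis and vertical below 0.15 rad); the arm keeps its last pose, push and grip.
It fails at once if the clamp screw is turned with the fingers instead of the driver (contact force between the fingers and screw above 2 N).
It fails at once if something else on the bench is shifted by more than 30 mm (distance of any of tape_roll, phone, suction_cup, spudger, tweezers, flux_jar, parts_tray from where it was at the start of the episode above 0.03 m).
It also fails if it takes over 61 s, if anything falls off the work surface, if the arm or the gripper's body presses on something with over 40 N, if the wrist force passes 120 N, or if a joint passes its speed limit or range.

## Working session

There is one attempt and no reset: what is moved stays moved. The work goes in short steps, Python scripts to look and compute and a tool call to move; the robot and the scene stay as the last step left them, time stands still between calls to the robot, and variables do not carry over. Pictures are saved under pics/ and viewed, at most 10 in all, crops included, and the job is handed in when it is done.

Besides the shell and the picture viewer there is one more tool, called after ">>>" in YAML: its name, and indented under it one key for each argument. arm_command: Moves the arm, as the interface text tells. Its arguments: {"type":"object","properties":{"series":{"type":"array"},"grip_force":{"type":"number"}},"required":["series"]}

```bash
ls; mkdir -p pics
cat > h.py <<'E'
import numpy as np, cv2, pickle
from rig import sense, capture, job_done
def cam(n):
    c=capture(n); c['R']=cv2.Rodrigues(np.array(c['rvec'],float))[0]; c['t']=np.array(c['tvec'],float).ravel()
    h=c['image'].shape[0]; c['f']=h/2/np.tan(np.radians(c['fov_y'])/2); return c
def ray(c,u,v,z):
    d=c['R'].T@np.array([(u-c['cx'])/c['f'],(v-c['cy'])/c['f'],1]); o=-c['R'].T@c['t']
    return o+d*(z-o[2])/d[2]
def cloud(c):
    h,w=c['depth'].shape; v,u=np.mgrid[:h,:w]; d=c['depth']
    p=np.stack([(u-c['cx'])/c['f']*d,(v-c['cy'])/c['f']*d,d],-1)
    return (p-c['t'])@c['R']
def save(n,im): cv2.imwrite('pics/'+n+'.png',im)
E
python3 - <<'E'
from h import *
s=sense(); print(s['time_s'],s['eef_pos'],s['tool_rot'],s['opening'],s['force'])
cs={n:cam(n) for n in('scene','top','wrist')}
pickle.dump(cs,open('c0.pkl','wb'))
for n in cs: print(n,-cs[n]['R'].T@cs[n]['t'],cs[n]['f'])
save('st',cv2.resize(np.vstack([cs['top']['image'],]),(800,600),interpolation=cv2.INTER_CUBIC))
save('sc',cv2.resize(cs['scene']['image'],(800,600),interpolation=cv2.INTER_CUBIC))
E
```

```text
pics
0.0 [ 0.29104883 -0.58057985  0.2276706 ] [[ 8.93939036e-01  4.48187722e-01 -8.74789970e-04]
 [ 4.48188561e-01 -8.93937811e-01  1.48471704e-03]
 [-1.16575883e-04 -1.71931737e-03 -9.99998515e-01]] 0.09182404409177168 [ 0.83554056 -0.04033923 -0.06789532]
scene [ 1.07103834 -0.10206462  0.84651359] 350.64574838226537
top [ 0.40061236 -0.04535445  1.05640966] 387.6292203882506
wrist [ 0.35837151 -0.54704271  0.38437995] 299.88849533518345
```

View pics/st.png

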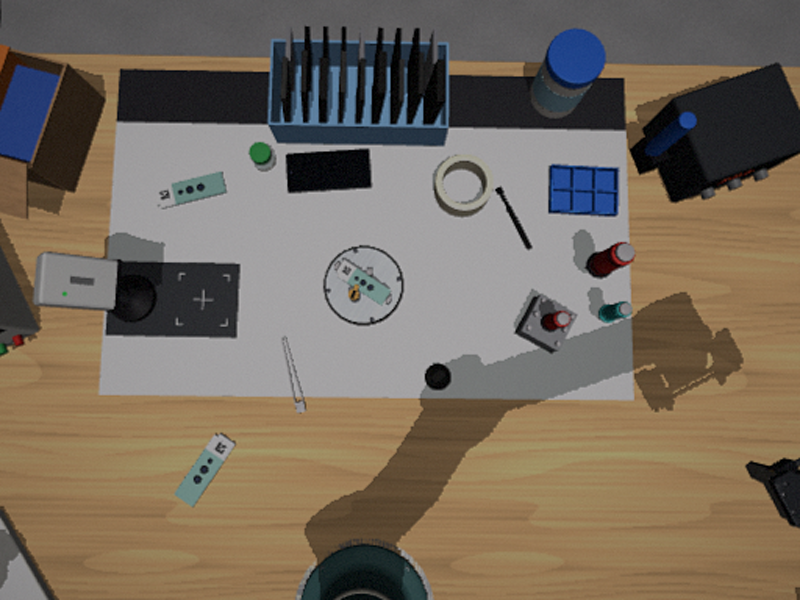

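View pics/sc.png

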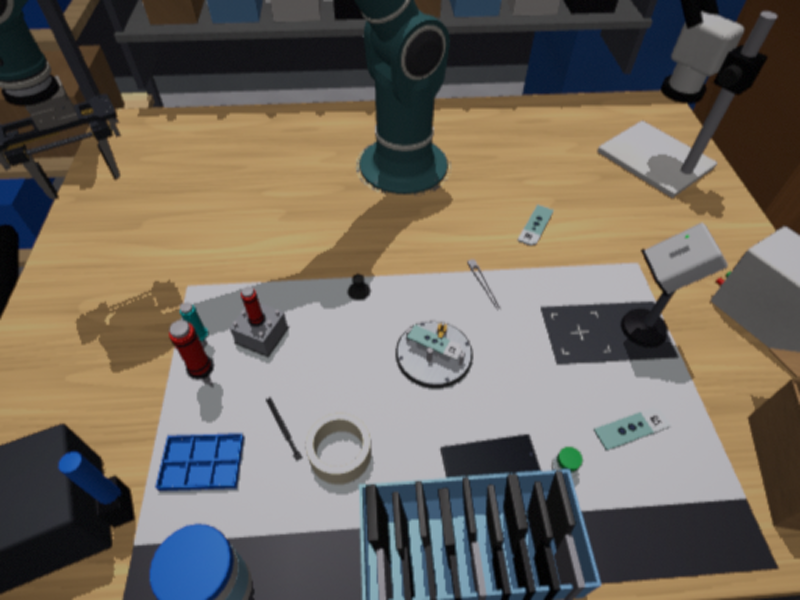

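The top view (800x600) shows the driver in its stand at (555,320), with the larger red driver at (610,260) and a teal one at (612,312). The jig is at (363,285), its glass label end at (345,268) and its brass screw at (355,293). The reader cross is at (203,300), with the post to its left (+y).

Run:
```python
from h import *
cs=pickle.load(open('c0.pkl','rb'))
c=cs['top']; im=c['image']; hsv=cv2.cvtColor(im,cv2.COLOR_BGR2HSV); P=cloud(c)
k=.64
for n,u,v,z in [('cross',203,300,.004),('jig',363,285,.014),('stand',548,322,.05),('cap',564,319,.134),('screw',355,293,.0575),('lab',345,268,.045),('clear',385,295,.045),('bigred',623,252,.15),('teal',620,310,.1)]:
    print(n,ray(c,u*k,v*k,z).round(4), P[int(v*k),int(u*k)].round(4))
m=((hsv[...,0]<8)|(hsv[...,0]>172))&(hsv[...,1]>140)&(hsv[...,2]>50)
n,l,st,ce=cv2.connectedComponentsWithStats(m.astype(np.uint8))
for i in range(1,n):
    if st[i,4]>15: q=P[l==i]; print('red',ce[i].round(1),st[i,4],q.mean(0).round(3),q[:,2].max().round(3))
m=(hsv[...,0]>75)&(hsv[...,0]<95)&(hsv[...,1]>40)&(hsv[...,2]>90)
n,l,st,ce=cv2.connectedComponentsWithStats(m.astype(np.uint8))
for i in range(1,n):
    if st[i,4]>15: q=P[l==i]; print('green',ce[i].round(1),st[i,4],q.mean(0).round(3),q[:,2].max().round(3))
a=im[150:215,200:265]; b=im[180:230,325:410]; 
save('cr',np.hstack([cv2.resize(a,(400,400),interpolation=2),cv2.resize(b,(400,400*50//85),interpolation=2).repeat(1,0) if 0 else cv2.resize(im[175:240,325:390],(400,400),interpolation=2)]))
```

```text
cross [0.5139 0.2881 0.004 ] [0.5136 0.2898 0.0064]
jig [0.5427 0.0101 0.014 ] [0.5396 0.0093 0.0441]
stand [ 0.4795 -0.302   0.05  ] [ 0.4772 -0.2919  0.0825]
cap [ 0.4779 -0.3053  0.134 ] [ 0.478  -0.3023  0.1365]
screw [0.5232 0.0208 0.0575] [0.525  0.0216 0.0535]
lab [0.567  0.0393 0.045 ] [0.5682 0.0414 0.0458]
clear [ 0.522  -0.0289  0.045 ] [ 0.524  -0.0278  0.0459]
bigred [ 0.5804 -0.3931  0.15  ] [ 0.5763 -0.3824  0.1735]
teal [ 0.4963 -0.4048  0.1   ] [ 0.4952 -0.3953  0.1202]
red [395. 164.] 57 [ 0.568 -0.373  0.18 ] 1.056
red [389.  172.2] 21 [ 0.56  -0.382  0.114] 0.138
red [356.3 204.4] 27 [ 0.478 -0.296  0.126] 0.132
red [ 11.  217.3] 37 [0.439 0.563 0.068] 1.056
green [127.2 119.9] 382 [0.712 0.301 0.016] 1.056
green [236.4 183.2] 245 [ 0.536 -0.003  0.05 ] 1.056
green [398.2 200.1] 19 [ 0.49  -0.401  0.118] 0.124
green [387.5 204.5] 16 [ 0.485 -0.4    0.046] 0.055
green [126.6 305.8] 430 [0.214 0.281 0.01 ] 1.056
```

View pics/cr.png

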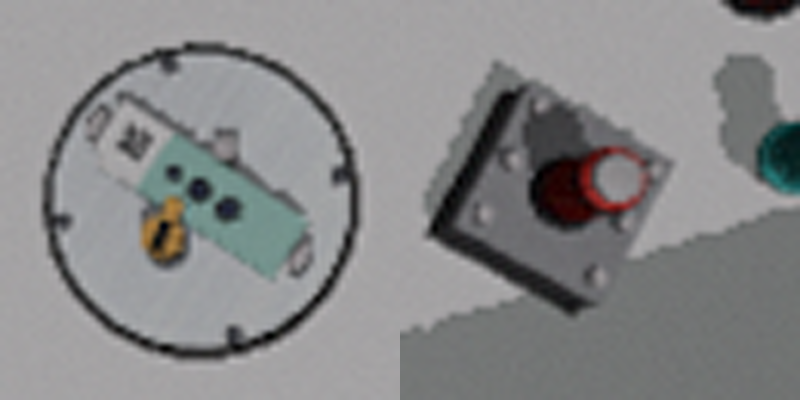

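Crops: the label end and notch are at the upper left, so the glass +x direction is about 54° in the world. The screw lug and slot point at about -15°. The driver cap is over (0.478,-0.303), and the neighbouring drivers are about 0.1 m away. I'll move over the driver now.

>>> arm_command:
  series:
    - {"jaw": 9,"slide": [2,3.3,0],"roll": -7}
    - {"jaw": 9,"slide": [4,6.6,0],"roll": -14}
    - {"jaw": 9,"slide": [6,9.9,0],"roll": -21}
    - {"jaw": 9,"slide": [8,13.2,0],"roll": -28}
    - {"jaw": 9,"slide": [10,16.5,0],"roll": -35}

```text
time_s: 0.57
eef_pos: [0.3917, -0.4146, 0.2284]
tool_rot: [[0.989, -0.151, -0.0], [-0.151, -0.989, 0.0], [-0.0, -0.0, -1.0]]
force: [0.2, -0.3, 0.1]
opening: 0.0896
grasp_force: 0.0
```

>>> arm_command:
  series:
    - {"jaw": 9,"slide": [2,3,0],"roll": -7}
    - {"jaw": 9,"slide": [4,6,0],"roll": -14}
    - {"jaw": 9,"slide": [6,9,0],"roll": -21}
    - {"jaw": 9,"slide": [8.7,11.4,0],"roll": -28}
    - {"jaw": 9,"slide": [8.7,11.4,0],"roll": -35}

```text
time_s: 0.98
eef_pos: [0.4836, -0.2951, 0.2285]
tool_rot: [[0.731, -0.682, 0.003], [-0.682, -0.731, 0.003], [-0.0, -0.004, -1.0]]
force: [0.5, 0.3, 0.3]
opening: 0.0899
grasp_force: 0.0
```

Run:
```python
from h import *
s=sense(); print(s['time_s'],s['eef_pos'],s['tool_rot'].round(3) if hasattr(s['tool_rot'],'round') else s['tool_rot'],s['joints'])
c=cam('wrist'); pickle.dump(c,open('c1.pkl','wb')); im=c['image']; save('w1',im)
print(-c['R'].T@c['t'],c['R'][2])
P=cloud(c)
m=(P[...,2]>.128)&(P[...,2]<.145)&(np.hypot(P[...,0]-.478,P[...,1]+.303)<.03)
q=P[m]; print('cap',m.sum(),q.mean(0),q.min(0),q.max(0))
```

```text
0.9833 [ 0.48356846 -0.2950919   0.22849377] [[ 0.731 -0.682  0.003]
 [-0.682 -0.731  0.003]
 [-0.    -0.004 -1.   ]] [ 0.42652213  0.32513782  0.07960136  1.81709616 -0.03506435  0.99979711
 -1.80081194]
[ 0.53787105 -0.34825689  0.38511493] [-0.19680136  0.18717848 -0.96241023]
cap 420 [ 0.4786439  -0.30471926  0.13383383] [ 0.4666273  -0.31593651  0.12800364] [ 0.48959349 -0.29298237  0.13626255]
```

View pics/w1.png

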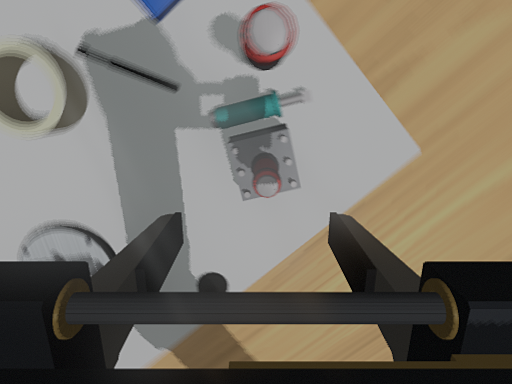

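The wrist view shows the cap at (267,183), measured at (0.479,-0.3045, 0.134), which matches the given height. I'll descend and grip.

>>> arm_command:
  series:
    - {"jaw": 9,"slide": [0.1,-0.25,0],"roll": 0}
    - {"jaw": 9,"slide": [0.1,-0.25,-3.5],"roll": 0}
    - {"jaw": 9,"slide": [0.1,-0.25,-7],"roll": 0}
    - {"jaw": 9,"slide": [0.1,-0.25,-10.5],"roll": 0}
    - {"jaw": 9,"slide": [0.1,-0.25,-13.8],"roll": 0}

```text
time_s: 1.45
eef_pos: [0.4774, -0.3069, 0.0892]
tool_rot: [[0.728, -0.685, -0.001], [-0.685, -0.728, -0.001], [0.0, 0.001, -1.0]]
force: [0.4, -0.6, -0.0]
opening: 0.0902
grasp_force: 0.0
```

>>> arm_command:
  grip_force: 30
  series:
    - {"jaw": 9,"slide": [0,0,0],"roll": 0}
    - {"jaw": 1,"slide": [0,0,0],"roll": 0}
    - {"jaw": 1,"slide": [0,0,0],"roll": 0}
    - {"jaw": 1,"slide": [0,0,0],"roll": 0}
    - {"jaw": 1,"slide": [0,0,0],"roll": 0}

```text
time_s: 1.87
eef_pos: [0.4802, -0.3062, 0.0929]
tool_rot: [[0.728, -0.686, 0.003], [-0.686, -0.728, -0.002], [0.004, -0.001, -1.0]]
force: [-0.4, -1.7, 0.9]
opening: 0.0656
grasp_force: 0.6
```

>>> arm_command:
  grip_force: 30
  series:
    - {"jaw": 1,"slide": [0,0,0],"roll": 0}
    - {"jaw": 1,"slide": [0,0,0],"roll": 0}
    - {"jaw": 1,"slide": [0,0,0],"roll": 0}
    - {"jaw": 1,"slide": [0,0,0],"roll": 0}
    - {"jaw": 1,"slide": [0,0,0],"roll": 0}

```text
time_s: 2.28
eef_pos: [0.4796, -0.3041, 0.0909]
tool_rot: [[0.728, -0.685, 0.001], [-0.685, -0.728, 0.001], [-0.0, -0.001, -1.0]]
force: [1.1, 1.3, 1.2]
opening: 0.0322
grasp_force: 0.8
```

>>> arm_command:
  series:
    - {"jaw": 1,"slide": [0,0,0],"roll": 0}
    - {"jaw": 1,"slide": [0,0,0],"roll": 0}
    - {"jaw": 1,"slide": [0,0,0],"roll": 0}
    - {"jaw": 1,"slide": [0,0,0],"roll": 0}
    - {"jaw": 1,"slide": [0,0,0],"roll": 0}

```text
time_s: 2.7
eef_pos: [0.4795, -0.3045, 0.0907]
tool_rot: [[0.728, -0.685, 0.0], [-0.685, -0.728, 0.0], [-0.0, -0.001, -1.0]]
force: [0.3, 2.0, 1.8]
opening: 0.0255
grasp_force: 30.0
```

>>> arm_command:
  series:
    - {"jaw": 1,"slide": [0,0,2],"roll": 0}
    - {"jaw": 1,"slide": [0,0,4.5],"roll": 0}
    - {"jaw": 1,"slide": [0.5,0.5,8],"roll": 0}
    - {"jaw": 1,"slide": [2,2.5,11],"roll": 0}
    - {"jaw": 1,"slide": [4,5,14],"roll": 0}

```text
time_s: 3.12
eef_pos: [0.5167, -0.2585, 0.2306]
tool_rot: [[0.724, -0.69, -0.001], [-0.69, -0.724, -0.002], [0.001, 0.002, -1.0]]
force: [1.0, 0.9, -1.1]
opening: 0.0253
grasp_force: 30.0
```

>>> arm_command:
  series:
    - {"jaw": 1,"slide": [2.3,2,2.5],"roll": 0}
    - {"jaw": 1,"slide": [4.6,4,5],"roll": 0}
    - {"jaw": 1,"slide": [6.9,6,7.5],"roll": 0}
    - {"jaw": 1,"slide": [9.2,8,10],"roll": 0}
    - {"jaw": 1,"slide": [11.5,10,12.5],"roll": 0}

```text
time_s: 3.53
eef_pos: [0.6335, -0.1558, 0.355]
tool_rot: [[0.727, -0.686, -0.001], [-0.686, -0.727, -0.001], [-0.0, 0.001, -1.0]]
force: [0.7, -0.6, -0.1]
opening: 0.0251
grasp_force: 30.0
```

>>> arm_command:
  series:
    - {"jaw": 1,"slide": [2.3,2,2.5],"roll": 0}
    - {"jaw": 1,"slide": [4.6,5,5],"roll": 0}
    - {"jaw": 1,"slide": [4.6,5,7],"roll": 0}
    - {"jaw": 1,"slide": [4.6,5,7],"roll": 0}
    - {"jaw": 1,"slide": [4.6,5,7],"roll": 0}

```text
time_s: 3.95
eef_pos: [0.6792, -0.1071, 0.4239]
tool_rot: [[0.727, -0.686, 0.0], [-0.686, -0.727, -0.001], [0.001, 0.001, -1.0]]
force: [-0.1, -0.5, -1.5]
opening: 0.0258
grasp_force: 30.0
```

Run:
```python
from h import *
s=sense(); print(s['time_s'],s['eef_pos'],s['joints'])
c=cam('scene'); pickle.dump(c,open('c2.pkl','wb'))
p=c['R']@(np.array(s['eef_pos'])+[0,0,-.069])+c['t']; u=p[0]/p[2]*c['f']+c['cx'];v=p[1]/p[2]*c['f']+c['cy']; print(u,v,p[2])
u,v=int(u),int(v); a=c['image'][v-50:v+30,u-40:u+40]
save('b1',cv2.resize(a,(600,600),interpolation=cv2.INTER_CUBIC))
```

```text
3.95 [ 0.67916638 -0.10713913  0.42386531] [ 0.09088963  0.42652351  0.02503829  1.22971716 -0.00895879  1.4848078
 -2.21271317]
232.03037505470297 187.87299364665523 0.62742932596297
```

View pics/b1.png

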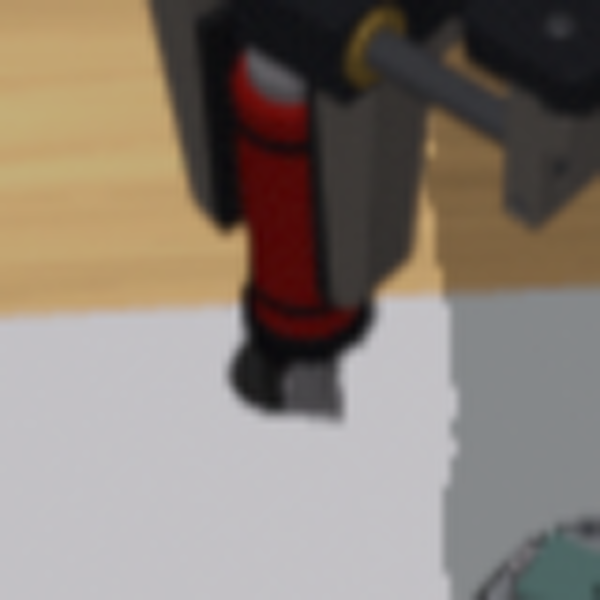

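The crop shows the blade (grey) spanning crop x 285–341, with its bottom edge running from about (285,408) to (341,418). The dark blob to its left is the suction cup behind it. I'll turn the tool by ±25° and repeat, so the width can be fitted numerically.

```bash
cat > blade.py <<'E'
from h import *
import sys
s=sense(); c=cam('scene'); P=cloud(c); e=np.array(s['eef_pos']); R=np.array(s['tool_rot'])
yaw=np.degrees(np.arctan2(R[1,0],R[0,0]))
m=(P[...,2]>e[2]-.082)&(P[...,2]<e[2]-.046)&(np.hypot(P[...,0]-e[0],P[...,1]-e[1])<.03)
v,u=np.nonzero(m); q=P[m]-e; print(s['time_s'],'yaw',yaw,'n',len(q))
b=q[q[:,2]<-.063]; x=b-b.mean(0); ev,V=np.linalg.eigh(np.cov(x[:,:2].T)); d=V[:,1]; t=x[:,:2]@d
print('blade dir deg',np.degrees(np.arctan2(d[1],d[0])),'ext',np.ptp(t),'centre',b.mean(0).round(4),'n',len(b),'ev',np.sqrt(ev).round(4))
for r in sorted(set(v)): 
    k=v==r; print(r,u[k].min(),u[k].max(),q[k].mean(0).round(3))
lo,hi=v.min(),v.max()
u0,v0=int(u.mean()),int(v.mean()); save(sys.argv[1],cv2.resize(c['image'][v0-20:v0+20,u0-20:u0+20],(400,400),interpolation=cv2.INTER_NEAREST))
E
python3 blade.py b2
```

```text
4.0 yaw -43.41965926323445 n 53
blade dir deg 76.7630034494145 ext 0.013454939534323952 centre [ 0.0036  0.0019 -0.0715] n 37 ev [0.0015 0.0044]
186 230 235 [ 0.005  0.002 -0.057]
187 230 235 [ 0.005  0.002 -0.06 ]
188 229 236 [ 0.004  0.002 -0.064]
189 229 236 [ 0.004  0.002 -0.067]
190 229 236 [ 0.005  0.001 -0.069]
191 229 236 [ 0.003  0.001 -0.074]
192 230 236 [ 0.003  0.002 -0.078]
193 235 236 [ 0.004  0.007 -0.08 ]
```

>>> arm_command:
  series:
    - {"jaw": 1,"slide": [0,0,0],"roll": 7}
    - {"jaw": 1,"slide": [0,0,0],"roll": 14}
    - {"jaw": 1,"slide": [0,0,0],"roll": 20}
    - {"jaw": 1,"slide": [0,0,0],"roll": 20}
    - {"jaw": 1,"slide": [0,0,0],"roll": 20}

```text
time_s: 4.47
eef_pos: [0.6781, -0.1077, 0.4226]
tool_rot: [[0.916, -0.4, -0.003], [-0.4, -0.916, -0.0], [-0.002, 0.001, -1.0]]
force: [0.0, 0.0, -0.9]
opening: 0.0253
grasp_force: 30.0
```

```bash
python3 blade.py b3
```

```text
4.4667 yaw -23.595751472792543 n 51
blade dir deg 95.74419960835075 ext 0.013212580818697823 centre [ 0.0033  0.0016 -0.0714] n 36 ev [0.0017 0.0043]
186 230 234 [ 0.006  0.001 -0.057]
187 230 236 [ 0.004  0.002 -0.062]
188 229 236 [ 0.004  0.001 -0.064]
189 229 236 [ 0.005  0.001 -0.067]
190 229 236 [ 0.004  0.001 -0.07 ]
191 229 236 [ 0.003  0.001 -0.074]
192 230 236 [ 0.003  0.002 -0.078]
```

The two views agree: blade direction = tool yaw + 120°. The slot is near -15° (equivalently 165°), so I'll turn the tool to a yaw of about 45°, moving to where the wrist camera sees the screw.

>>> arm_command:
  series:
    - {"jaw": 1,"slide": [-2.2,0.6,-2.4],"roll": 7}
    - {"jaw": 1,"slide": [-4.4,1.2,-4.8],"roll": 14}
    - {"jaw": 1,"slide": [-6.6,1.8,-7.2],"roll": 21}
    - {"jaw": 1,"slide": [-8.8,2.4,-9.6],"roll": 28}
    - {"jaw": 1,"slide": [-11,3,-12],"roll": 35}

```text
time_s: 4.93
eef_pos: [0.5674, -0.0764, 0.3027]
tool_rot: [[0.979, 0.206, -0.0], [0.206, -0.979, -0.0], [-0.0, 0.0, -1.0]]
force: [0.8, -0.4, -1.0]
opening: 0.0255
grasp_force: 30.0
```

>>> arm_command:
  series:
    - {"jaw": 1,"slide": [-2.2,0.6,-2.4],"roll": 7}
    - {"jaw": 1,"slide": [-4.4,1.2,-4.8],"roll": 14}
    - {"jaw": 1,"slide": [-6.6,1.8,-7.2],"roll": 21}
    - {"jaw": 1,"slide": [-8.8,2.4,-9.6],"roll": 28}
    - {"jaw": 1,"slide": [-11.4,2.6,-12.4],"roll": 34}

```text
time_s: 5.35
eef_pos: [0.4546, -0.0498, 0.1797]
tool_rot: [[0.696, 0.718, 0.002], [0.718, -0.696, -0.0], [0.002, 0.002, -1.0]]
force: [0.6, -0.5, -1.3]
opening: 0.0253
grasp_force: 30.0
```

>>> arm_command:
  series:
    - {"jaw": 1,"slide": [0,0,0],"roll": 0}
    - {"jaw": 1,"slide": [0,0,0],"roll": 0}
    - {"jaw": 1,"slide": [0,0,0],"roll": 0}
    - {"jaw": 1,"slide": [0,0,0],"roll": 0}
    - {"jaw": 1,"slide": [0,0,0],"roll": 0}

```text
time_s: 5.77
eef_pos: [0.4567, -0.0504, 0.1811]
tool_rot: [[0.699, 0.715, 0.003], [0.715, -0.699, -0.0], [0.002, 0.002, -1.0]]
force: [-1.0, 0.4, -0.2]
opening: 0.0255
grasp_force: 30.0
```

```bash
cat > slot.py <<'E'
from h import *
import sys
s=sense(); c=cam('wrist'); im=c['image']; pickle.dump((s,c),open(sys.argv[1]+'.pkl','wb'))
R=np.array(s['tool_rot']); print(s['time_s'],np.array(s['eef_pos']).round(4),'yaw',np.degrees(np.arctan2(R[1,0],R[0,0])),'j7',s['joints'][6])
P=cloud(c); hsv=cv2.cvtColor(im,cv2.COLOR_BGR2HSV)
near=(np.hypot(P[...,0]-.524,P[...,1]-.021)<.03)&(P[...,2]>.04)
brass=near&(hsv[...,0]>12)&(hsv[...,0]<32)&(hsv[...,1]>90)
v,u=np.nonzero(brass); print('brass n',len(u),u.mean(),v.mean(),P[brass].mean(0).round(4),P[brass][:,2].max())
# disc hull & slot
head=brass&(P[...,2]>.0535)
print('head',head.sum(),P[head].mean(0).round(4),P[head].min(0).round(4),P[head].max(0).round(4))
u0,v0=int(u.mean()),int(v.mean()); r=30
save(sys.argv[1],cv2.resize(im[max(v0-r,0):v0+r,u0-r:u0+r],(600,600),interpolation=cv2.INTER_CUBIC)); print('origin',u0-r,max(v0-r,0))
E
python3 slot.py s1
```

```text
5.7667 [ 0.4567 -0.0504  0.1811] yaw 45.622440423075226 j7 -0.8162939730621909
brass n 434 221.39861751152074 116.97004608294931 [0.5202 0.0179 0.1257] 0.33782356875656605
head 303 [0.5165 0.0166 0.1576] [0.5086 0.0038 0.0536] [0.5331 0.0327 0.3378]
origin 191 86
```

View pics/s1.png

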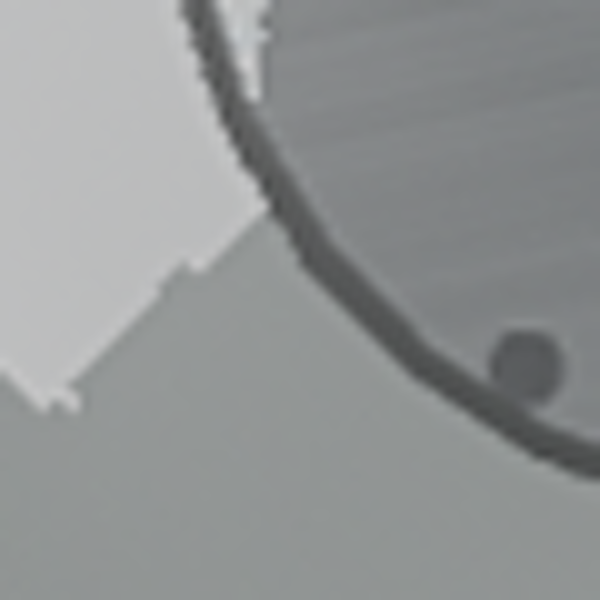

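That crop is centred off the screw because gilt gripper parts (z 0.33) were caught in the mask; it shows only the base edge. I'll refilter the same picture.

```bash
cat > slot2.py <<'E'
from h import *
import sys
s,c=pickle.load(open(sys.argv[1]+'.pkl','rb')); im=c['image']; P=cloud(c); hsv=cv2.cvtColor(im,cv2.COLOR_BGR2HSV)
near=(np.hypot(P[...,0]-.524,P[...,1]-.021)<.03)&(P[...,2]>.04)&(P[...,2]<.066)
brass=near&(hsv[...,0]>12)&(hsv[...,0]<32)&(hsv[...,1]>90)
v,u=np.nonzero(brass); print('brass',len(u),u.mean(),v.mean(),P[brass].mean(0).round(4))
head=brass&(P[...,2]>.0545); h=P[head]; print('head',len(h),h.mean(0).round(4),h.min(0).round(4),h.max(0).round(4))
pts=np.array([ray(c,x,y,.0575)[:2] for y,x in np.argwhere(head)]); (cx,cy),r=cv2.minEnclosingCircle((pts*1000).astype(np.float32)); print('circle mm',cx,cy,r)
sl=(np.hypot(P[...,0]-cx/1e3,P[...,1]-cy/1e3)<.0085)&(P[...,2]<.0545)&(P[...,2]>.045)
q=P[sl][:,:2]
if len(q)>4:
    x=q-q.mean(0); ev,V=np.linalg.eigh(np.cov(x.T)); d=V[:,1]; print('slot n',len(q),q.mean(0).round(4),np.degrees(np.arctan2(d[1],d[0])),np.sqrt(ev)*1e3)
gl=(hsv[...,0]>70)&(hsv[...,0]<95)&(hsv[...,1]>40)&(P[...,2]>.038)&(P[...,2]<.052)&(np.hypot(P[...,0]-.54,P[...,1]-.01)<.07)
top=(P[...,2]>.041)&(P[...,2]<.0495)&(np.hypot(P[...,0]-.542,P[...,1]-.008)<.06)
n,l,st,ce=cv2.connectedComponentsWithStats(gl.astype(np.uint8)); k=1+st[1:,4].argmax(); g=np.array([ray(c,x,y,.045)[:2] for y,x in np.argwhere(l==k)])*1000
print('green rect',cv2.minAreaRect(g.astype(np.float32)))
u0,v0=int(u.mean()),int(v.mean()); r=32
save(sys.argv[1]+'b',cv2.resize(im[v0-r:v0+r,u0-r:u0+r],(600,600),interpolation=cv2.INTER_CUBIC)); print('origin',u0-r,v0-r)
E
python3 slot2.py s1
```

```text
brass 326 252.23312883435582 69.85889570552148 [0.524  0.0226 0.0554]
head 189 [0.5207 0.0237 0.0579] [0.5122 0.0153 0.0545] [0.5288 0.0327 0.0604]
circle mm 520.5872192382812 23.95599365234375 8.946433067321777
slot n 133 [0.5205 0.0241] 162.53195932259058 [2.11422203 4.82265051]
green rect ((535.4659423828125, -1.1289634704589844), (69.23902130126953, 29.6146297454834), 57.10483932495117)
origin 220 37
```

View pics/s1b.png

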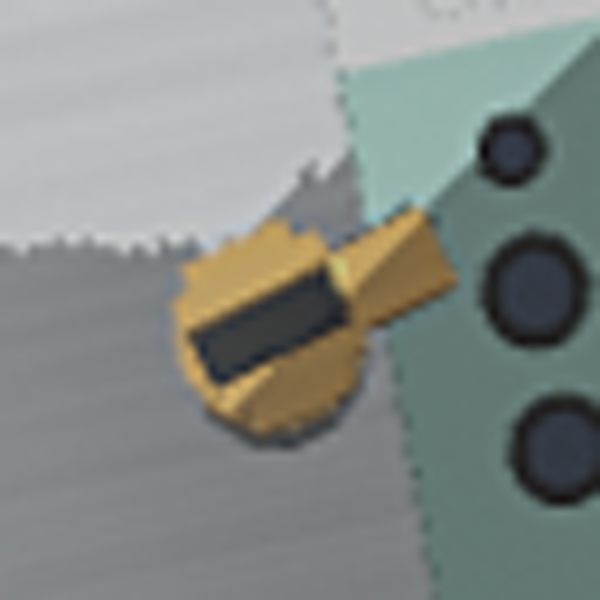

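The slot is centred at (0.5206, 0.0240), direction 162.5°, with the lug still over the glass. The green part measures 69x30 mm, as it should, at yaw 57.1°, so glass_mid is about (0.5426,0.0098). Moving above the slot.

>>> arm_command:
  series:
    - {"jaw": 1,"slide": [2,2.3,0],"roll": -1}
    - {"jaw": 1,"slide": [4,4.6,0],"roll": -2}
    - {"jaw": 1,"slide": [6,6.9,-1],"roll": -3}
    - {"jaw": 1,"slide": [6.4,7.3,-3],"roll": -3}
    - {"jaw": 1,"slide": [6.4,7.3,-3],"roll": -3}

```text
time_s: 6.23
eef_pos: [0.5191, 0.025, 0.1478]
tool_rot: [[0.733, 0.68, -0.003], [0.68, -0.733, 0.001], [-0.002, -0.003, -1.0]]
force: [-0.7, 0.6, -0.8]
opening: 0.0256
grasp_force: 30.0
```

>>> arm_command:
  series:
    - {"jaw": 1,"slide": [0,0,0],"roll": 0}
    - {"jaw": 1,"slide": [0,0,0],"roll": 0}
    - {"jaw": 1,"slide": [0,0,0],"roll": 0}
    - {"jaw": 1,"slide": [0,0,0],"roll": 0}
    - {"jaw": 1,"slide": [0,0,0],"roll": 0}

```text
time_s: 6.65
eef_pos: [0.5193, 0.0221, 0.1509]
tool_rot: [[0.736, 0.677, 0.001], [0.677, -0.736, -0.0], [0.001, 0.001, -1.0]]
force: [0.4, 0.3, -1.2]
opening: 0.0256
grasp_force: 30.0
```

Run:
```python
from h import *
ps=[]
for i in range(4):
    s=sense(); ps.append(s['eef_pos']); cc=cam(['scene','top','wrist','scene'][i])
    if i==0:c=cc
    if i==1:t=cc
    if i==2:w=cc
pickle.dump((c,t,w),open('s2.pkl','wb'))
R=np.array(s['tool_rot']); print(np.array(ps).round(4),np.degrees(np.arctan2(R[1,0],R[0,0])))
def pj(c,p): q=c['R']@p+c['t']; return int(q[0]/q[2]*c['f']+c['cx']),int(q[1]/q[2]*c['f']+c['cy'])
ims=[]
for cc in(c,w):
    u,v=pj(cc,np.array([.5206,.024,.06])); u=max(u,25);v=max(v,25); ims.append(cv2.resize(cc['image'][v-25:v+25,u-25:u+25],(400,400),interpolation=2))
save('s2',np.hstack(ims))
# driver cap/collar axis in top cam and scene: red handle pixels
for n,cc in(('top',t),('scene',c)):
    P=cloud(cc); h=cv2.cvtColor(cc['image'],cv2.COLOR_BGR2HSV); m=((h[...,0]<8)|(h[...,0]>172))&(h[...,1]>120)&(np.hypot(P[...,0]-.52,P[...,1]-.024)<.04)&(P[...,2]>.08)
    print(n,m.sum(),P[m].mean(0).round(4),P[m].min(0).round(4),P[m].max(0).round(4)) if m.any() else print(n,0)
```

```text
[[0.5193 0.0221 0.1509]
 [0.5193 0.0222 0.1508]
 [0.5192 0.0224 0.1507]
 [0.5192 0.0225 0.1505]] 42.671140439774035
top 0
scene 86 [0.5326 0.0257 0.1486] [0.5177 0.0118 0.114 ] [0.543  0.0378 0.1847]
```

View pics/s2.png

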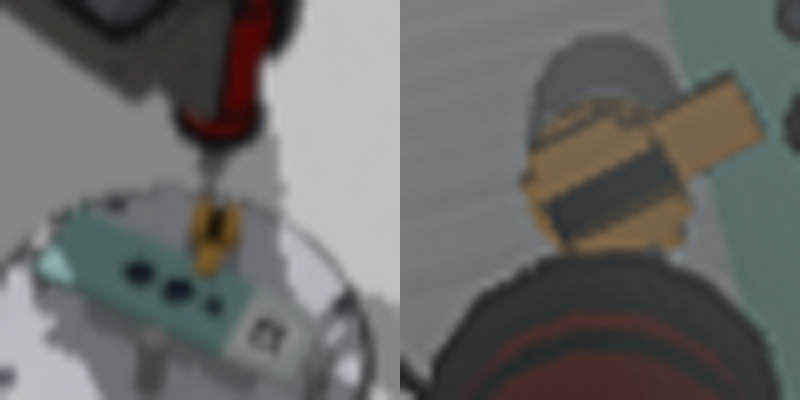

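Scene crop (left): the blade, edge-on at (212,185), sits over the slot at (215,225). Wrist crop (right): the slot is intact at (610,195) beside the collar. Descending with a small correction.

>>> arm_command:
  series:
    - {"jaw": 1,"slide": [0.1,0.1,-0.4],"roll": 0}
    - {"jaw": 1,"slide": [0.1,0.1,-0.8],"roll": 0}
    - {"jaw": 1,"slide": [0.1,0.1,-1.2],"roll": 0}
    - {"jaw": 1,"slide": [0.1,0.1,-1.5],"roll": 0}
    - {"jaw": 1,"slide": [0.1,0.1,-1.7],"roll": 0}

```text
time_s: 7.27
eef_pos: [0.5201, 0.0242, 0.1325]
tool_rot: [[0.735, 0.678, -0.0], [0.678, -0.735, 0.0], [0.0, -0.001, -1.0]]
force: [-0.7, 0.5, -0.9]
opening: 0.0252
grasp_force: 30.0
```

>>> arm_command:
  series:
    - {"jaw": 1,"slide": [0,0,0],"roll": 0}
    - {"jaw": 1,"slide": [0,0,0],"roll": 0}
    - {"jaw": 1,"slide": [0,0,0],"roll": 0}
    - {"jaw": 1,"slide": [0,0,0],"roll": 0}
    - {"jaw": 1,"slide": [0,0,0],"roll": 0}

```text
time_s: 7.68
eef_pos: [0.5201, 0.024, 0.1332]
tool_rot: [[0.735, 0.678, 0.0], [0.678, -0.735, 0.0], [0.0, -0.0, -1.0]]
force: [0.4, 1.1, -2.1]
opening: 0.0255
grasp_force: 30.0
```

There's no upward reaction and the tip is about 3 mm deep, so it's in. Turning anticlockwise.

>>> arm_command:
  series:
    - {"jaw": 1,"slide": [0,0,-0.1],"roll": 6}
    - {"jaw": 1,"slide": [0,0,-0.1],"roll": 12}
    - {"jaw": 1,"slide": [0,0,-0.1],"roll": 18}
    - {"jaw": 1,"slide": [0,0,-0.1],"roll": 24}
    - {"jaw": 1,"slide": [0,0,-0.1],"roll": 30}

```text
time_s: 8.1
eef_pos: [0.52, 0.0251, 0.1323]
tool_rot: [[0.292, 0.956, -0.0], [0.956, -0.292, 0.001], [0.001, -0.0, -1.0]]
force: [-0.4, 3.4, -0.5]
opening: 0.0254
grasp_force: 30.0
```

```bash
cat > chk.py <<'E'
from h import *
s=sense(); c=cam('wrist'); R=np.array(s['tool_rot']); print(np.array(s['eef_pos']).round(4),'yaw',np.degrees(np.arctan2(R[1,0],R[0,0])),np.array(s['force']).round(1),np.array(s['moment']).round(3),s['joints'][6])
for n,c in(('w',c),('s',cam('scene'))):
    P=cloud(c); h=cv2.cvtColor(c['image'],cv2.COLOR_BGR2HSV); m=(h[...,0]>12)&(h[...,0]<32)&(h[...,1]>90)&(P[...,2]>.045)&(P[...,2]<.062)
    r=np.hypot(P[...,0]-.5206,P[...,1]-.024); m&=(r>.011)&(r<.024); q=P[m].mean(0)-[.5206,.024,0]
    a=np.degrees(np.arctan2(q[1],q[0])); print(n,m.sum(),'lug dir',a,'screw rad',np.radians(a+32.9),q.round(4))
E
python3 chk.py
```

```text
[0.52   0.0251 0.1323] yaw 73.02557602149825 [-0.4  3.4 -0.5] [ 1.034  0.166 -0.02 ] -0.6044192140911697
w 71 lug dir -8.893628187662458 screw rad 0.4189902295832484 [ 0.0139 -0.0022  0.0522]
s 14 lug dir 2.946221417205428 screw rad 0.6256345881291426 [0.0146 0.0008 0.051 ]
```

The screw follows the driver. Continuing.

>>> arm_command:
  series:
    - {"jaw": 1,"slide": [0,0,0],"roll": 6}
    - {"jaw": 1,"slide": [0,0,0],"roll": 12}
    - {"jaw": 1,"slide": [0,0,0],"roll": 18}
    - {"jaw": 1,"slide": [0,0,0],"roll": 24}
    - {"jaw": 1,"slide": [0,0,0],"roll": 30}

```text
time_s: 8.62
eef_pos: [0.5199, 0.0241, 0.1322]
tool_rot: [[-0.222, 0.975, -0.0], [0.975, 0.222, 0.0], [0.0, -0.0, -1.0]]
force: [-0.9, 2.4, 1.1]
opening: 0.0255
grasp_force: 30.0
```

>>> arm_command:
  series:
    - {"jaw": 1,"slide": [0,0,0],"roll": 6}
    - {"jaw": 1,"slide": [0,0,0],"roll": 12}
    - {"jaw": 1,"slide": [0,0,0],"roll": 18}
    - {"jaw": 1,"slide": [0,0,0],"roll": 24}
    - {"jaw": 1,"slide": [0,0,0],"roll": 24}

```text
time_s: 9.03
eef_pos: [0.52, 0.0233, 0.1321]
tool_rot: [[-0.597, 0.802, -0.0], [0.802, 0.597, -0.0], [-0.0, -0.001, -1.0]]
force: [-1.5, 0.2, 0.9]
opening: 0.0254
grasp_force: 30.0
```

```bash
python3 chk.py
```

```text
[0.52   0.0233 0.1321] yaw 126.65708372019043 [-1.5  0.2  0.9] [0.294 0.092 0.006] 0.21707504507884462
w 3 lug dir 37.56919473219087 screw rad 1.2299194693057744 [0.0133 0.0102 0.0515]
s 16 lug dir 23.768049442311685 screw rad 0.9890440434512754 [0.0124 0.0054 0.052 ]
```

>>> arm_command:
  series:
    - {"jaw": 1,"slide": [0,0,0],"roll": 6}
    - {"jaw": 1,"slide": [0,0,0],"roll": 12}
    - {"jaw": 1,"slide": [0,0,0],"roll": 14}
    - {"jaw": 1,"slide": [0,0,0],"roll": 14}
    - {"jaw": 1,"slide": [0,0,0],"roll": 14}

```text
time_s: 9.55
eef_pos: [0.5202, 0.0231, 0.1321]
tool_rot: [[-0.771, 0.637, 0.0], [0.637, 0.771, -0.001], [-0.001, -0.001, -1.0]]
force: [-0.8, -0.8, 2.7]
opening: 0.0252
grasp_force: 30.0
```

```bash
python3 chk.py
python3 - <<'E'
from h import *
ims=[]
for n in('scene','wrist'):
    c=cam(n); q=c['R']@np.array([.5206,.024,.055])+c['t']; u,v=[int(x) for x in q[:2]/q[2]*c['f']+[c['cx'],c['cy']]]
    u=np.clip(u,30,480);v=np.clip(v,30,350); ims.append(cv2.resize(c['image'][v-30:v+30,u-30:u+30],(400,400),interpolation=2))
save('s3',np.hstack(ims))
E
```

```text
[0.5202 0.0231 0.1321] yaw 140.45752961645314 [-0.8 -0.8  2.7] [-0.216  0.032 -0.04 ] 0.4261779923252812
w 12 lug dir 65.65228268247738 screw rad 1.7200618181654195 [0.0067 0.0148 0.0519]
s 14 lug dir 27.627184845443303 screw rad 1.0563986625162007 [0.0118 0.0062 0.0517]
```

View pics/s3.png

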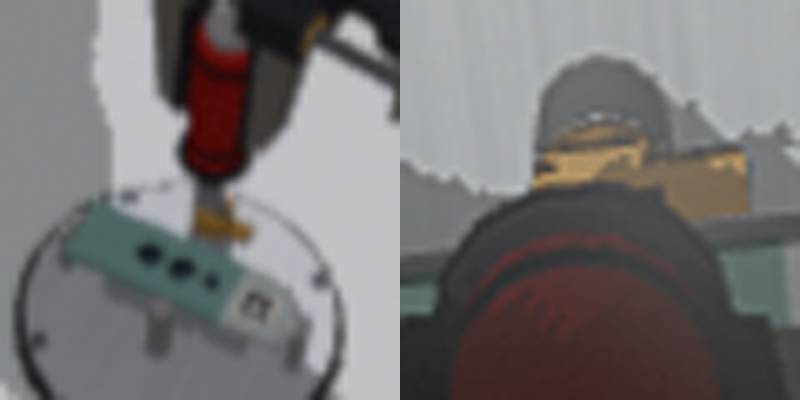

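The lug now points about 50–55° in the world, beside and parallel to the glass edge (wrist crop (700,180), scene crop (230,230)), so the screw is at about 1.45 rad or more. I'll turn a touch more, ease back, then lift out.

>>> arm_command:
  series:
    - {"jaw": 1,"slide": [0,0,0],"roll": 4}
    - {"jaw": 1,"slide": [0,0,0],"roll": 4}
    - {"jaw": 1,"slide": [0,0,0],"roll": 4}
    - {"jaw": 1,"slide": [0,0,0],"roll": -1}
    - {"jaw": 1,"slide": [0,0,0],"roll": -4}

```text
time_s: 10.17
eef_pos: [0.5203, 0.0239, 0.132]
tool_rot: [[-0.724, 0.69, 0.0], [0.69, 0.724, 0.001], [0.0, 0.001, -1.0]]
force: [-0.3, -0.8, 0.6]
opening: 0.0256
grasp_force: 30.0
```

>>> arm_command:
  series:
    - {"jaw": 1,"slide": [0,0,1],"roll": 0}
    - {"jaw": 1,"slide": [0,0,3],"roll": 0}
    - {"jaw": 1,"slide": [0,0,6],"roll": 0}
    - {"jaw": 1,"slide": [-0.4,-3.5,8],"roll": 0}
    - {"jaw": 1,"slide": [-0.8,-7,8],"roll": 0}

```text
time_s: 10.58
eef_pos: [0.5149, -0.0437, 0.217]
tool_rot: [[-0.732, 0.681, 0.008], [0.681, 0.732, 0.0], [-0.006, 0.006, -1.0]]
force: [1.6, -0.6, -0.8]
opening: 0.0252
grasp_force: 30.0
```

>>> arm_command:
  series:
    - {"jaw": 1,"slide": [-0.5,-4,0],"roll": 0}
    - {"jaw": 1,"slide": [-1,-8,0],"roll": 0}
    - {"jaw": 1,"slide": [-1.5,-12,0],"roll": 0}
    - {"jaw": 1,"slide": [-2,-16,0],"roll": 0}
    - {"jaw": 1,"slide": [-2.5,-20,0],"roll": 0}

```text
time_s: 11.0
eef_pos: [0.4868, -0.2474, 0.2129]
tool_rot: [[-0.728, 0.685, 0.001], [0.685, 0.728, 0.0], [-0.001, 0.001, -1.0]]
force: [0.9, -0.9, 0.3]
opening: 0.0254
grasp_force: 30.0
```

>>> arm_command:
  series:
    - {"jaw": 1,"slide": [-0.5,-3,0],"roll": 0}
    - {"jaw": 1,"slide": [-0.9,-6,0],"roll": 0}
    - {"jaw": 1,"slide": [-0.9,-6,0],"roll": 0}
    - {"jaw": 1,"slide": [-0.9,-6,0],"roll": 0}
    - {"jaw": 1,"slide": [-0.9,-6,0],"roll": 0}

```text
time_s: 11.42
eef_pos: [0.4785, -0.3048, 0.2124]
tool_rot: [[-0.729, 0.685, 0.001], [0.685, 0.729, 0.001], [0.0, 0.001, -1.0]]
force: [-0.3, 0.1, -0.9]
opening: 0.0253
grasp_force: 30.0
```

Run:
```python
from h import *
s=sense(); print(s['time_s'],np.array(s['eef_pos']).round(4),s['joints'])
c=cam('scene'); P=cloud(c); e=np.array(s['eef_pos'])
b=(np.abs(P[...,2]-(e[2]-.06))<.012)&(np.hypot(P[...,0]-e[0],P[...,1]-e[1])<.03); print('shank/blade',b.sum(),P[b].mean(0).round(4))
t=cam('top'); P=cloud(t); h=cv2.cvtColor(t['image'],cv2.COLOR_BGR2HSV)
m=(P[...,2]>.047)&(P[...,2]<.054)&(np.hypot(P[...,0]-.479,P[...,1]+.304)<.055); q=P[m]
print('stand top',m.sum(),cv2.minAreaRect((q[:,:2]*1000).astype(np.float32)))
m=(h[...,0]>12)&(h[...,0]<32)&(h[...,1]>90)&(np.hypot(P[...,0]-.5206,P[...,1]-.024)<.026)&(P[...,2]>.04)
r=np.hypot(P[...,0]-.5206,P[...,1]-.024); k=m&(r>.011); q=P[k].mean(0); a=np.degrees(np.arctan2(q[1]-.024,q[0]-.5206)); print('lug',k.sum(),a,np.radians(a+32.9))
```

```text
11.4167 [ 0.4785 -0.3048  0.2124] [ 0.97233781  0.42028332 -0.58908121  1.79482881  0.26972056  1.00771971
  1.09436681]
shank/blade 19 [ 0.485  -0.3029  0.15  ]
stand top 504 ((478.91546630859375, -303.6886291503906), (70.4096450805664, 69.69418334960938), 61.793766021728516)
lug 8 55.6548452331715 1.5455736179128485
```

The lug is at about 1.55 rad. The stand centre (0.479,-0.304) lies right under the driver, so I'll lower and release.

>>> arm_command:
  series:
    - {"jaw": 1,"slide": [0,0,-3],"roll": 0}
    - {"jaw": 1,"slide": [0,0,-6],"roll": 0}
    - {"jaw": 1,"slide": [0,0,-8.5],"roll": 0}
    - {"jaw": 1,"slide": [0,0,-11],"roll": 0}
    - {"jaw": 1,"slide": [0,0,-12.1],"roll": 0}

```text
time_s: 11.93
eef_pos: [0.4774, -0.3039, 0.0891]
tool_rot: [[-0.73, 0.684, -0.003], [0.684, 0.73, 0.002], [0.004, -0.0, -1.0]]
force: [-8.3, 3.0, 44.4]
opening: 0.0255
grasp_force: 30.0
```

>>> arm_command:
  series:
    - {"jaw": 1,"slide": [0,0,0],"roll": 0}
    - {"jaw": 1,"slide": [0,0,0],"roll": 0}
    - {"jaw": 6,"slide": [0,0,0],"roll": 0}
    - {"jaw": 6,"slide": [0,0,0],"roll": 0}
    - {"jaw": 6,"slide": [0,0,0],"roll": 0}

```text
time_s: 12.35
eef_pos: [0.4786, -0.3062, 0.0918]
tool_rot: [[-0.728, 0.686, 0.001], [0.686, 0.728, -0.001], [-0.001, 0.0, -1.0]]
force: [0.6, -0.3, 0.8]
opening: 0.0435
grasp_force: 0.0
```

>>> arm_command:
  series:
    - {"jaw": 6,"slide": [0,0,0],"roll": 0}
    - {"jaw": 6,"slide": [0,0,0],"roll": 0}
    - {"jaw": 6,"slide": [0,0,0],"roll": 0}
    - {"jaw": 6,"slide": [0,0,0],"roll": 0}
    - {"jaw": 6,"slide": [0,0,0],"roll": 0}

```text
time_s: 12.77
eef_pos: [0.4781, -0.3062, 0.0911]
tool_rot: [[-0.728, 0.686, 0.0], [0.686, 0.728, -0.0], [-0.0, 0.0, -1.0]]
force: [-0.1, 0.5, 0.2]
opening: 0.0602
grasp_force: 0.0
```

The driver was released cleanly. Now up and over to the glass's clear end, turning to yaw 57°.

>>> arm_command:
  series:
    - {"jaw": 6,"slide": [0,0,3],"roll": 0}
    - {"jaw": 6,"slide": [0,0,6.5],"roll": 0}
    - {"jaw": 6,"slide": [0,0,10],"roll": -6}
    - {"jaw": 6,"slide": [0.5,3.5,11],"roll": -13}
    - {"jaw": 6,"slide": [1,7,11],"roll": -20}

```text
time_s: 13.18
eef_pos: [0.4897, -0.2381, 0.2045]
tool_rot: [[-0.439, 0.898, 0.006], [0.898, 0.439, -0.003], [-0.006, 0.004, -1.0]]
force: [0.5, 1.3, 0.1]
opening: 0.0601
grasp_force: 0.0
```

>>> arm_command:
  series:
    - {"jaw": 6,"slide": [0.5,3,0],"roll": -7}
    - {"jaw": 6,"slide": [1,6,0],"roll": -14}
    - {"jaw": 6,"slide": [1.5,9,0],"roll": -21}
    - {"jaw": 6,"slide": [2,12,0],"roll": -28}
    - {"jaw": 6,"slide": [2.5,15,0],"roll": -35}

```text
time_s: 13.6
eef_pos: [0.5131, -0.0848, 0.2012]
tool_rot: [[0.15, 0.989, 0.0], [0.989, -0.15, -0.0], [-0.0, 0.0, -1.0]]
force: [0.0, 1.3, -0.4]
opening: 0.06
grasp_force: 0.0
```

>>> arm_command:
  series:
    - {"jaw": 6,"slide": [0.5,3,0],"roll": -7}
    - {"jaw": 6,"slide": [1,6.5,0],"roll": -14}
    - {"jaw": 6,"slide": [1,6.5,0],"roll": -21}
    - {"jaw": 6,"slide": [1,6.5,0],"roll": -24.6}
    - {"jaw": 6,"slide": [1,6.5,0],"roll": -24.6}

```text
time_s: 14.02
eef_pos: [0.5231, -0.0202, 0.2011]
tool_rot: [[0.543, 0.84, 0.0], [0.84, -0.543, -0.0], [-0.0, 0.0, -1.0]]
force: [0.3, 0.4, 0.1]
opening: 0.0599
grasp_force: 0.0
```

Run:
```python
from h import *
s=sense(); R=np.array(s['tool_rot']); print(s['time_s'],np.array(s['eef_pos']).round(4),np.degrees(np.arctan2(R[1,0],R[0,0])))
c=cam('wrist'); P=cloud(c); h=cv2.cvtColor(c['image'],cv2.COLOR_BGR2HSV)
m=(h[...,0]>70)&(h[...,0]<95)&(h[...,1]>40)&(P[...,2]>.036)&(P[...,2]<.055)&(np.hypot(P[...,0]-.54,P[...,1]-.01)<.07)
n,l,st,ce=cv2.connectedComponentsWithStats(m.astype(np.uint8)); k=1+st[1:,4].argmax()
g=np.array([ray(c,x,y,.045)[:2] for y,x in np.argwhere(l==k)])*1000; print('wrist green',cv2.minAreaRect(g.astype(np.float32)),P[l==k][:,2].mean())
t=cam('top'); P=cloud(t); im=t['image'];h=cv2.cvtColor(im,cv2.COLOR_BGR2HSV)
# driver in stand
m=(P[...,2]>.127)&(P[...,2]<.142)&(np.hypot(P[...,0]-.479,P[...,1]+.304)<.03); print('cap',m.sum(),P[m].mean(0))
# reader: dark base plate & cross
base=(h[...,2]<90)&(h[...,1]<80)&(P[...,2]<.02)&(np.abs(P[...,0]-.514)<.09)&(np.abs(P[...,1]-.29)<.12)
w=np.array([ray(t,x,y,.004)[:2] for y,x in np.argwhere(base)])*1000; print('base',cv2.minAreaRect(w.astype(np.float32)))
cr=(h[...,2]>110)&(np.hypot(P[...,0]-.514,P[...,1]-.288)<.022)
w=np.array([ray(t,x,y,.004)[:2] for y,x in np.argwhere(cr)])*1000; print('cross',len(w),w.mean(0),np.ptp(w,0))
```

```text
14.0167 [ 0.5231 -0.0202  0.2011] 57.12497499435635
wrist green ((561.3709106445312, 18.158123016357422), (7.087265968322754, 4.0894293785095215), 57.900352478027344) 0.04559922595848948
cap 77 [ 0.47920266 -0.30389738  0.1332441 ]
base ((516.5603637695312, 323.2923583984375), (187.6581573486328, 129.15650939941406), 89.54910278320312)
cross 21 [516.26880498 288.79089382] [30.1112825  29.87413409]
```

The driver stands straight (cap centre on axis). The reader's x axis is +y in the world, with the cross at (0.516,0.289). Descending onto the clear end.

>>> arm_command:
  series:
    - {"jaw": 6,"slide": [0,0,-4],"roll": 0}
    - {"jaw": 6,"slide": [0,0,-8],"roll": 0}
    - {"jaw": 6,"slide": [0,0,-12],"roll": 0}
    - {"jaw": 6,"slide": [0,0,-14.5],"roll": 0}
    - {"jaw": 6,"slide": [0,0,-16.2],"roll": 0}

```text
time_s: 14.53
eef_pos: [0.5211, -0.0219, 0.036]
tool_rot: [[0.543, 0.84, -0.004], [0.84, -0.543, 0.0], [-0.002, -0.004, -1.0]]
force: [0.7, -0.3, 1.6]
opening: 0.0603
grasp_force: 0.0
```

>>> arm_command:
  grip_force: 15
  series:
    - {"jaw": 6,"slide": [0,0,0],"roll": 0}
    - {"jaw": 2,"slide": [0,0,0],"roll": 0}
    - {"jaw": 2,"slide": [0,0,0],"roll": 0}
    - {"jaw": 2,"slide": [0,0,0],"roll": 0}
    - {"jaw": 2,"slide": [0,0,0],"roll": 0}

```text
time_s: 14.95
eef_pos: [0.5242, -0.0214, 0.0406]
tool_rot: [[0.543, 0.84, 0.003], [0.84, -0.543, -0.0], [0.001, 0.002, -1.0]]
force: [-0.4, -1.1, 0.4]
opening: 0.0354
grasp_force: 0.0
```

>>> arm_command:
  series:
    - {"jaw": 2,"slide": [0,0,0],"roll": 0}
    - {"jaw": 2,"slide": [0,0,0],"roll": 0}
    - {"jaw": 2,"slide": [0,0,0],"roll": 0}
    - {"jaw": 2,"slide": [0,0,0],"roll": 0}
    - {"jaw": 2,"slide": [0,0,0],"roll": 0}

```text
time_s: 15.37
eef_pos: [0.5239, -0.0214, 0.0402]
tool_rot: [[0.543, 0.84, 0.002], [0.84, -0.543, -0.001], [0.001, 0.002, -1.0]]
force: [-1.1, -0.1, 7.7]
opening: 0.0294
grasp_force: 15.0
```

Gripped at 29.4 mm opening. Lift straight up, then move across to the reader.

>>> arm_command:
  series:
    - {"jaw": 2,"slide": [0,0,0.7],"roll": 0}
    - {"jaw": 2,"slide": [0,0,2],"roll": 0}
    - {"jaw": 2,"slide": [0,0,4],"roll": 0}
    - {"jaw": 2,"slide": [0,0,6],"roll": 0}
    - {"jaw": 2,"slide": [0,0,6],"roll": 0}

```text
time_s: 15.78
eef_pos: [0.5254, -0.021, 0.1027]
tool_rot: [[0.543, 0.84, 0.006], [0.84, -0.543, -0.0], [0.003, 0.005, -1.0]]
force: [0.7, -0.4, -0.4]
opening: 0.0296
grasp_force: 15.0
```

>>> arm_command:
  series:
    - {"jaw": 2,"slide": [0,2,0],"roll": 3}
    - {"jaw": 2,"slide": [-0.2,5,0],"roll": 8}
    - {"jaw": 2,"slide": [-0.4,8,0],"roll": 13}
    - {"jaw": 2,"slide": [-0.6,11,0],"roll": 18}
    - {"jaw": 2,"slide": [-0.7,14,0],"roll": 23}

```text
time_s: 16.2
eef_pos: [0.5153, 0.1199, 0.0987]
tool_rot: [[0.168, 0.986, -0.001], [0.986, -0.168, -0.0], [-0.0, -0.001, -1.0]]
force: [0.9, -0.2, 0.4]
opening: 0.0299
grasp_force: 15.0
```

>>> arm_command:
  series:
    - {"jaw": 2,"slide": [-0.1,3,0],"roll": 4}
    - {"jaw": 2,"slide": [-0.2,6,0],"roll": 8}
    - {"jaw": 2,"slide": [-0.2,8,0],"roll": 10}
    - {"jaw": 2,"slide": [-0.2,9.3,0],"roll": 10}
    - {"jaw": 2,"slide": [-0.2,9.3,0],"roll": 10}

```text
time_s: 16.62
eef_pos: [0.5133, 0.2149, 0.0989]
tool_rot: [[-0.005, 1.0, -0.0], [1.0, 0.005, 0.002], [0.002, -0.0, -1.0]]
force: [-0.5, 0.4, -0.5]
opening: 0.0298
grasp_force: 15.0
```

>>> arm_command:
  series:
    - {"jaw": 2,"slide": [0,0,0],"roll": 0}
    - {"jaw": 2,"slide": [0,0,0],"roll": 0}
    - {"jaw": 2,"slide": [0,0,0],"roll": 0}
    - {"jaw": 2,"slide": [0,0,0],"roll": 0}
    - {"jaw": 2,"slide": [0,0,0],"roll": 0}

```text
time_s: 17.03
eef_pos: [0.5144, 0.2106, 0.0991]
tool_rot: [[0.0, 1.0, 0.0], [1.0, -0.0, -0.001], [-0.001, 0.0, -1.0]]
force: [-0.1, -0.0, -0.2]
opening: 0.0298
grasp_force: 15.0
```

Run:
```python
from h import *
s=sense(); R=np.array(s['tool_rot']); print(s['time_s'],np.array(s['eef_pos']).round(4),np.degrees(np.arctan2(R[1,0],R[0,0])),s['opening'],s['grasp_force'],np.array(s['force']).round(1))
c=cam('scene'); P=cloud(c); h=cv2.cvtColor(c['image'],cv2.COLOR_BGR2HSV)
near=(np.hypot(P[...,0]-.516,P[...,1]-.255)<.08)&(P[...,2]>.08)&(P[...,2]<.125)
g=near&(h[...,0]>70)&(h[...,0]<95)&(h[...,1]>40); w=near&(h[...,1]<40)&(h[...,2]>110)
for n,m in(('green',g),('white',w)):
    q=P[m]; print(n,len(q),q.mean(0).round(4),q.min(0).round(4),q.max(0).round(4))
q=P[g|w]; A=np.c_[q[:,:2],np.ones(len(q))]; print('plane',np.linalg.lstsq(A,q[:,2],rcond=None)[0].round(3))
print(cv2.minAreaRect((q[:,:2]*1000).astype(np.float32)))
u,v=c['R']@[.516,.26,.1]+c['t'],0; u=u[:2]/u[2]*c['f']+[c['cx'],c['cy']]; x,y=int(u[0]),int(u[1])
save('f',cv2.resize(c['image'][y-60:y+60,x-80:x+80],(800,600),interpolation=2))
t=cam('top');P=cloud(t);m=(P[...,2]>.127)&(P[...,2]<.142)&(np.hypot(P[...,0]-.479,P[...,1]+.304)<.03); print('cap',P[m].mean(0))
```

```text
17.0333 [0.5144 0.2106 0.0991] 89.99353648614314 0.02976235162488968 14.985407441854477 [-0.1 -0.  -0.2]
green 34 [0.5125 0.206  0.1031] [0.501  0.2009 0.0924] [0.5326 0.2137 0.1245]
white 2 [0.5085 0.2016 0.0941] [0.5022 0.2015 0.0881] [0.5149 0.2017 0.1   ]
plane [ 0.324  0.223 -0.109]
((517.1041870117188, 206.87954711914062), (12.392425537109375, 31.50098991394043), 86.14791870117188)
cap [ 0.47883822 -0.30421877  0.13304017]
```

View pics/f.png

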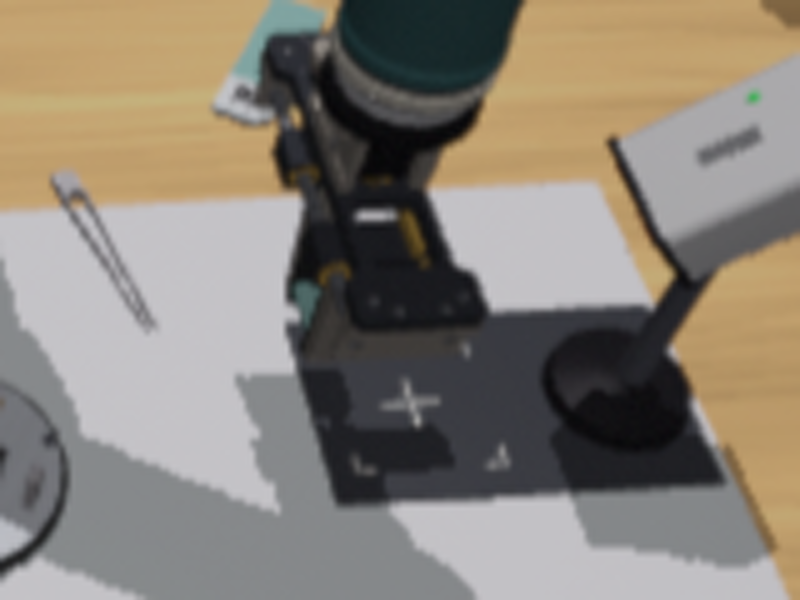

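The gripper holds the glass (green at crop (305,300)), the reader head is well clear and the cross is at (412,403). The gripper hides the label from the scene camera, so I'll nudge 0.8 cm and check with the wrist camera.

>>> arm_command:
  series:
    - {"jaw": 2,"slide": [0.1,0.4,0],"roll": 0}
    - {"jaw": 2,"slide": [0.1,0.8,0],"roll": 0}
    - {"jaw": 2,"slide": [0.1,0.8,0],"roll": 0}
    - {"jaw": 2,"slide": [0.1,0.8,0],"roll": 0}
    - {"jaw": 2,"slide": [0.1,0.8,0],"roll": 0}

```text
time_s: 17.55
eef_pos: [0.515, 0.22, 0.099]
tool_rot: [[-0.002, 1.0, -0.0], [1.0, 0.002, -0.0], [-0.0, -0.0, -1.0]]
force: [-0.5, 0.3, 0.1]
opening: 0.0295
grasp_force: 15.0
```

Run:
```python
from h import *
c=cam('wrist'); s=sense(); print(s['time_s'],np.array(s['eef_pos']).round(4)); P=cloud(c); h=cv2.cvtColor(c['image'],cv2.COLOR_BGR2HSV)
near=(np.abs(P[...,0]-.516)<.05)&(P[...,1]>.2)&(P[...,1]<.36)&(P[...,2]>.07)&(P[...,2]<.13)
q=P[near]; print(len(q)); b=cv2.minAreaRect((q[:,:2]*1000).astype(np.float32)); print(b,q.min(0).round(4),q.max(0).round(4))
k=(q[:,1]>.26); A=np.c_[q[k,:2],np.ones(k.sum())]; print('slope',np.linalg.lstsq(A,q[k,2],rcond=None)[0].round(3),q[k,2].mean())
w=near&(h[...,1]<30); g=near&(h[...,0]>70)&(h[...,0]<95)&(h[...,1]>40)
for m in(w,g): print(m.sum(),P[m].mean(0).round(4),P[m].min(0).round(3),P[m].max(0).round(3))
```

```text
17.6 [0.5151 0.2199 0.099 ]
12302
((513.4423828125, 257.1147766113281), (61.05948257446289, 96.22724914550781), 0.8834567666053772) [0.4833 0.209  0.0854] [0.5444 0.3052 0.13  ]
slope [-0.002 -0.002  0.106] 0.1040309384449779
5604 [0.5138 0.2663 0.1076] [0.483 0.209 0.085] [0.544 0.305 0.13 ]
3961 [0.5146 0.2334 0.1042] [0.499 0.209 0.101] [0.529 0.279 0.106]
```

The glass is level, with its end at y=0.305, so the label is at (0.515,0.2905,0.104), on the cross within 2 mm. Settle, then hand in.

>>> arm_command:
  series:
    - {"jaw": 2,"slide": [0,0,0],"roll": 0}
    - {"jaw": 2,"slide": [0,0,0],"roll": 0}
    - {"jaw": 2,"slide": [0,0,0],"roll": 0}
    - {"jaw": 2,"slide": [0,0,0],"roll": 0}
    - {"jaw": 2,"slide": [0,0,0],"roll": 0}

```text
time_s: 18.02
eef_pos: [0.5151, 0.2198, 0.0991]
tool_rot: [[-0.002, 1.0, 0.0], [1.0, 0.002, -0.0], [-0.0, 0.0, -1.0]]
force: [-0.7, -0.8, 0.5]
opening: 0.0298
grasp_force: 15.0
```

```bash
python3 -c "
from rig import *
print(job_done())"
```

```text
the job is handed in; nothing more can be done
None
```

I handed the job in at about 18 s, with no verdict returned: the clamp is open (screw measured at about 1.55 rad), the driver is back upright in its stand, and the glass is held level by its clear end with the label within about 2 mm of the cross, 104 mm above the bench.

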